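Release a left-hand clamp and take out the pump cassette

ROBOT

A 7-joint arm with a two-finger parallel gripper is mounted at the origin on the work surface. World frame = base frame: x ahead of the robot, y to its left, z up, the work surface at z = 0. Lengths are in m, angles in rad, forces in N, time in s.
With the tool pointing down it reaches from about 0.35 to 0.775 m from the base axis. Payload 3.1 kg.
Tool frame: the origin (TCP) lies at the very end of the fingers, on their centre line; the grasp point (between the pads) lies 19 mm behind it; y points along the fingers, x is the direction in which the jaws open and shut, and the axes are right-handed (so a half turn about y gives the same grasp; the last joint's range is limited). The gripper opens to 85 mm and grips with 20 to 120 N. Pads are 22 mm wide; open, the fingers measure 114 mm over their backs; the gripper's body (76 mm by 85 mm) begins 54 mm behind the grasp point. The pads swing forward as they close: fully open they stand 13 mm farther back than shut.
Start: joints at [-1.221, 0.311, 0.014, 1.512, -0.004, 1.319, -0.027], TCP at [0.21, 0.508, 0.231] pointing down, gripper open.
Joint ranges: [-2.7, 2.7], [-0.3, 1.91], [-1.27, 1.3], [0.12, 2.57], [-1.44, 4.58], [0.2, 2.03], [-3.05, 3.05]. Speed limits (rad/s): [2.79, 2.79, 3.14, 3.14, 3.14, 3.14, 3.14].

INTERFACE

Orientations are given as a 3x3 rotation matrix whose columns are the frame's x, y, z axes.
In Python, from rig import telemetry, optics, workorder gives the robot as it stands.
- The arm moves only by the tool play_rows, never from a script. Its argument "increments" is a list that holds one entry, the list of rows, each a list of 7 numbers: the shift along the world's x, y, z in units of 40 mm (1.0 is 40 mm), then the turn, a rotation vector about the world's x, y, z in units of 0.1 rad (1.0 is 0.1 rad), then the closure, from 0 (fully open) to 1 (shut). A call has 1 to 12 rows; each row shifts and turns the pose as measured when the row begins; what a row does not reach is not made up. A row lasts 1/10 s, in which the tool goes at most 50 mm and 8.59 degrees, less where a joint would pass 70% of its speed; a pose out of reach is approached as far as the arm can. A call with a number of a shift or a turn outside -1 to 1 is refused whole. A call with a gripper value outside its range is refused whole. The fingers move at their own pace and stop on an object; "grip_force" is the grip in N (left out, the last holds). Time passes only in rows, so rows that do not move let the fingers close. It gives the time, the measured TCP pose, the force and the opening at its end, in the units of the state.
- telemetry.state(): the state, without advancing time (a new reading comes with each control period).
- optics.capture(name): name is "scene" or "top" or "wrist"; returns the picture (480x640x3 uint8, blue, green, red); there is no depth.
- optics.calibration(name): a dict with "mtx" (3x3 intrinsics, pixels), "eye" and "attitude" of the camera in the world; the wrist camera has in their place "tool_from_camera" (4x4, takes a point from camera to tool coordinates, whose origin is the TCP and whose axes are the tool frame's). Camera axes: x right, y down, z forward; pixel columns grow to the right and rows downward; lengths in m; the calibration is good to about 2 mm. A picture is of the moment at which its call begins: read the wrist's pose just before it. calibration takes no time and is no camera call.
- workorder.sign_off(): hands the job in, once; it reports no verdict.
The state is a dict: "time": time; "joint_pos": joint angles; "qvel": joint speeds; "tau": joint torques, N m; "tcp_pos": TCP position; "tcp_rot": TCP orientation; "contact_force": force on the tool from outside, world axes, zero at the start; "torque": the same for the moment, N m; "opening": finger opening in m.
Only numpy, scipy, OpenCV 4.12 (cv2) and the standard library are available. Lean on these libraries where they do the work, as an engineer would, in place of code of your own. Each camera call takes 0.05 s, during which the arm holds its last target. There are 200 camera calls.

TASK

The pump cassette is held in its bed by a clamp screw with a left-hand thread: feel that its lever gives clockwise (seen from above), unscrew it that way as far as the end of its thread, and never force it at either end. Then slide the cassette out along its guide rails, away from the bridge, before you lift it, and set it down gently, flat inside the steel service tray. Leave the lever wound open and the other things on the bench where they are.

Things in the scene. Friction and masses are not known exactly. Their poses are not given: they have to be found in the camera images.
- bed: Fixed grey pump bed, 100 (x) by 220 mm (y), floor plate 12 mm thick; origin at the centre of its underside, on the bench, z up. Guide rails 10 mm high stand on the plate along y = -15 to +110 mm, inner faces at x = +/-31 mm. A steel bridge crosses at y = -89 to -61 mm: uprights at x = +/-31 to 45 mm, crossbar z = 50 to 64 mm. The cassette slides out along +y, away from the bridge.
- lever: Dark steel crank lever of the clamp screw, above the bridge. Origin on the screw axis (bed x = 0, y = -75 mm) at the underside of its hub (32 mm diameter, 16 mm tall); z up, x along the arm. The arm (14 mm wide, top 15 mm above the origin) carries at 70 mm from the axis an upright black round handle of 18 mm diameter, from 16 to 62 mm above the origin.
- lever_hub (a point): Top of the hub, on the screw axis, 16 mm above the lever's origin. Clockwise from above raises lever and screw 3.5 mm per rad: this point is 82.0 mm above the bench when tight, 91.1 mm at the end of the thread. At first it is tight or partly backed off: 1.6 to 2.6 rad of clockwise turn remain, to be felt. The screw's 20 mm foot, under the bridge, blocks the cassette until it is nearly 2 rad open.
- lever_grip (a point): On the axis of the lever's round handle, 45 mm above the lever's origin (17 mm below the handle's top); grip or push here. Turning takes a steady 0.45 N m (6 to 7 N here); the lever stays where it is left. Both ends of the thread are springy stops: about 2.5 N more here per mm past the end. A rise to 11 to 16 N is the end; 20 N and more forces it.
- cassette: Loose pump cassette, 0.3 to 0.5 kg; origin at the underside centre of its grey block (56 x, 60 y, 35 mm tall). Starts on the bed's floor plate, axes along the bed's, origin at bed y = 20 mm, 3 mm clear of each rail. A steel sole, 10 mm thick, runs to y = +60 mm and, as a 44 mm wide tongue, to y = -116 mm under the bridge, ending in a 16 mm tall lip behind the screw's foot. Clear of both after sliding 36 mm.
- cassette_grip (a point): Point in the black grip block on top of the cassette (22 mm in x, 30 mm in y, from 35 to 67 mm above the cassette's origin), 55 mm above the origin; grip it across its 22 mm width, along the cassette's x.
- cassette_mid (a point): Middle of the cassette's outline (56 by 176 mm, sole and tongue included) at its underside: cassette frame (0, -28, 0) mm.
- tray: Fixed open steel service tray, 140 mm (x) by 220 mm (y) outside, 25 mm high, walls and floor 4 mm thick; origin at the centre of its underside, z up.
- tray_in (a point): Centre of the tray's inner floor, 4 mm above the bench.
- screwdriver: Bystander: screwdriver, 200 mm long, lying; leave alone.
- jar: Bystander: small jar, 56 mm diameter, 70 mm tall; leave alone.
- spanner: Bystander: spanner, 180 mm long, lying; leave alone.
- collar: Bystander: rubber collar, 60 mm outer diameter, 18 mm high; leave alone.
- tin: Bystander: small steel bowl, 70 mm diameter, 30 mm high; leave alone.
- terminal_box: Bystander: grey terminal box, 70 by 50 by 35 mm; leave alone.
- spray: Bystander: bottle, 60 mm diameter, 130 mm tall; leave alone.

How it is judged:
By the outcome, as a careful person would: the job done as asked, in the order asked, and still so for the second after the job is handed in, with the robot touching nothing.
It also fails if it takes over 72 s, if anything falls off the work surface, if the arm or the gripper's body presses on something with over 40 N, if the wrist force passes 120 N, or if a joint passes its speed limit or range.

## Working session

There is one attempt and no reset: what is moved stays moved. The work goes in short steps, Python scripts to look and compute and a tool call to move; the robot and the scene stay as the last step left them, time stands still between calls to the robot, and variables do not carry over. Pictures are saved under pics/ and viewed, about 8 in all and at most 12, crops included, and the job is handed in when it is done.

Besides the shell and the picture viewer there is one more tool, called after "Call:" as name(argument=value, ...) on one line, values as JSON. play_rows: Moves the arm, as the interface text tells. Shifts and turns lie within -1 to 1; 1 stands for 40 mm of shift or 0.1 rad of turn. Its arguments: {"type":"object","properties":{"increments":{"type":"array"},"grip_force":{"type":"number"}},"required":["increments"]}

```bash
mkdir -p pics; ls; python3 - <<'E'
from rig import telemetry, optics
import cv2,numpy as np
np.set_printoptions(precision=4,suppress=True)
s=telemetry.state(); print(s)
for n in("scene","top"):
    cv2.imwrite(f"pics/{n}0.png",optics.capture(n)); print(n,optics.calibration(n))
print(optics.calibration("wrist"))
E
```

```text
pics
{'time': 0.0, 'joint_pos': array([-1.2207,  0.3117,  0.014 ,  1.513 , -0.0044,  1.3192, -0.0272]), 'qvel': array([ 0.0001,  0.0012, -0.0005, -0.0008,  0.0001, -0.0008,  0.0003]), 'tau': array([  0.0003, -37.9917,   0.1459, -23.0586,   0.0122,   0.0137,
        -0.    ]), 'tcp_pos': array([0.2097, 0.5077, 0.2302]), 'tcp_rot': array([[ 0.3817, -0.0008, -0.9243],
       [ 0.9243, -0.0022,  0.3817],
       [-0.0024, -1.    , -0.0001]]), 'contact_force': array([ 0.1124,  0.5995, -0.5813]), 'torque': array([-0.0186, -0.0101,  0.0143]), 'opening': 0.08545176030834244}
scene {'mtx': array([[433.74  ,   0.    , 326.1838],
       [  0.    , 433.74  , 238.3067],
       [  0.    ,   0.    ,   1.    ]]), 'eye': array([0.9531, 0.4926, 0.786 ]), 'attitude': array([[-0.8271,  0.3939, -0.4008],
       [ 0.5618,  0.6006, -0.569 ],
       [ 0.0166, -0.6958, -0.718 ]])}
top {'mtx': array([[550.3639,   0.    , 326.222 ],
       [  0.    , 550.3639, 242.671 ],
       [  0.    ,   0.    ,   1.    ]]), 'eye': array([ 0.3408, -0.0607,  1.2357]), 'attitude': array([[ 0.0595, -0.9752,  0.2131],
       [-0.9982, -0.0581,  0.0124],
       [ 0.0003, -0.2134, -0.977 ]])}
{'mtx': array([[357.7049,   0.    , 323.4822],
       [  0.    , 357.7049, 243.3088],
       [  0.    ,   0.    ,   1.    ]]), 'tool_from_camera': array([[ 1.    , -0.0001,  0.0002,  0.0007],
       [-0.0003, -0.3189,  0.9478, -0.1417],
       [-0.    , -0.9478, -0.3189,  0.0807],
       [ 0.    ,  0.    ,  0.    ,  1.    ]])}
```

View pics/top0.png

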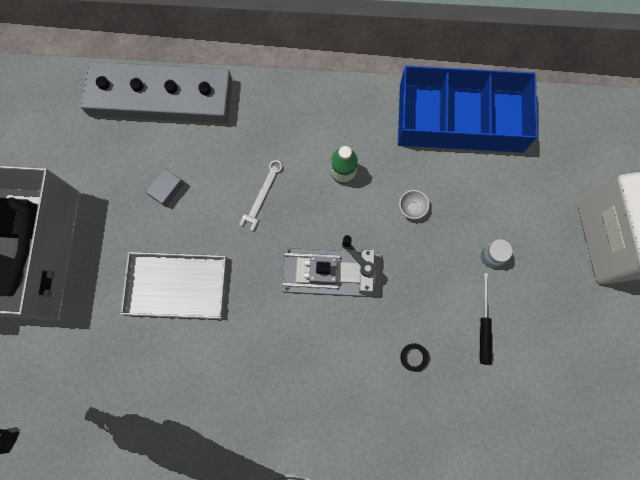

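View pics/scene0.png

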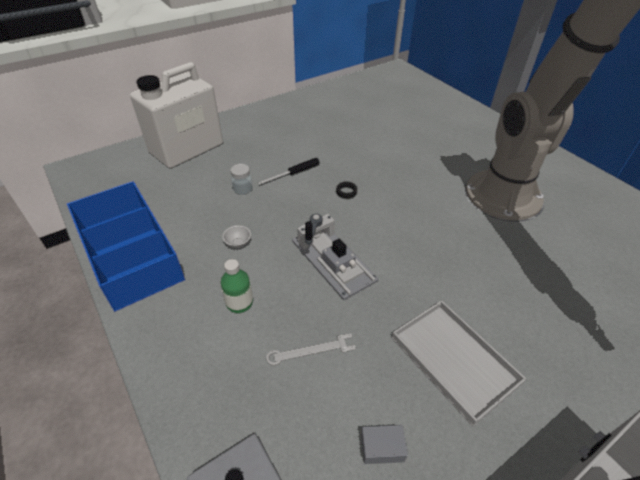

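The top view has the bed at about (330,272) with the bridge on the right, the hub at (367,268), the handle at (346,241), the black grip at (324,268) and the tray at (175,286). The scene view agrees. Next I turn these into world positions.

```bash
cat > h.py <<'E'
import numpy as np, cv2
from rig import telemetry, optics
np.set_printoptions(precision=4,suppress=True)
def cam(name,s=None):
    c=optics.calibration(name)
    if name=="wrist":
        s=s or telemetry.state(); T=c["tool_from_camera"]; R=s["tcp_rot"]
        return c["mtx"],R@T[:3,3]+s["tcp_pos"],R@T[:3,:3]
    return c["mtx"],c["eye"],c["attitude"]
def ray(cm,px,z):
    K,e,A=cm; d=A@np.linalg.solve(K,[px[0],px[1],1.]); return e+d*(z-e[2])/d[2]
def proj(cm,p):
    K,e,A=cm; q=K@(A.T@(np.array(p)-e)); return q[:2]/q[2]
def tri(c1,p1,c2,p2):
    M=[];b=[]
    for (K,e,A),p in((c1,p1),(c2,p2)):
        d=A@np.linalg.solve(K,[p[0],p[1],1.]); d/=np.linalg.norm(d); P=np.eye(3)-np.outer(d,d); M.append(P);b.append(P@e)
    return np.linalg.lstsq(np.vstack(M),np.hstack(b),rcond=None)[0]
E
python3 - <<'E'
from h import *
t=cam("top");s=cam("scene")
I=cv2.imread("pics/top0.png")
print("grip",ray(t,(324,268),.079),"hub",ray(t,(367,268),.083),"handle top",ray(t,(346.5,241),.13))
print("tri grip",tri(t,(324,268),s,(339,247)),"hub",tri(t,(367,268),s,(316,217)),"handle",tri(t,(346.5,238),s,(308,226)))
g=cv2.cvtColor(I,cv2.COLOR_BGR2HSV)
m=((g[...,2]>165)&(g[...,1]<40)).astype(np.uint8); m[:, :115]=0;m[:,235:]=0;m[:245]=0;m[330:]=0
c=max(cv2.findContours(m,0,2)[0],key=cv2.contourArea); r=cv2.minAreaRect(c); b=cv2.boxPoints(r)
P=np.array([ray(t,p,.004) for p in b]);print("tray inner",P,P.mean(0),[np.linalg.norm(P[i]-P[i-1]) for i in range(4)])
cv2.imwrite("pics/crop1.png",np.hstack([cv2.resize(I[225:325,270:390],None,fx=4.5,fy=4.5,interpolation=2)]))
E
```

```text
grip [ 0.5377 -0.0445  0.079 ] hub [ 0.5424 -0.1357  0.083 ] handle top [ 0.5879 -0.088   0.13  ]
tri grip [ 0.54   -0.0436  0.0611] hub [ 0.542  -0.1354  0.0838] handle [ 0.5953 -0.0872  0.122 ]
tray inner [[0.4208 0.4018 0.004 ]
 [0.5556 0.4152 0.004 ]
 [0.5599 0.1847 0.004 ]
 [0.4252 0.1766 0.004 ]] [0.4904 0.2946 0.004 ] [np.float64(0.22525626236189308), np.float64(0.13545673862749857), np.float64(0.23057146088628766), np.float64(0.1349331912894905)]
```

View pics/crop1.png

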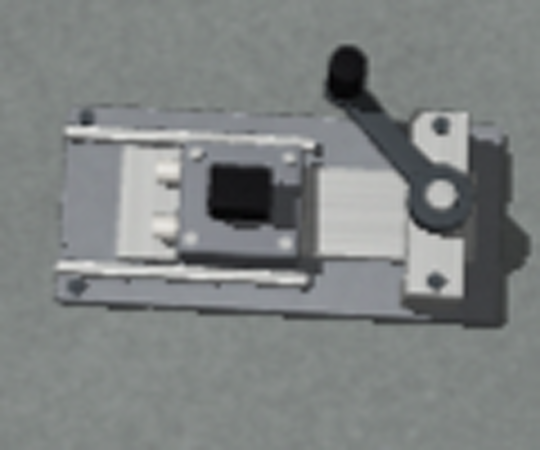

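The crop shows the hub centre at about top px (368,268), the handle top at (347,239.5) and the grip block at (323,268). That puts the lever arm at about +44° in the world and the bed yaw at about +2.5°. I'll go above the lever, turning the jaws tangential to it, and look from close by.

Call:
play_rows(increments=[[[0.7,-0.95,0,0,0,0.8,0],[0.7,-0.95,0,0,0,0.8,0],[0.7,-0.95,0,0,0,0.8,0],[0.7,-0.95,0,0,0,0.8,0],[0.7,-0.95,0,0,0,0.8,0],[0.7,-0.95,0,0,0,0.8,0],[0.7,-0.95,0,0,0,0.8,0],[0.7,-0.95,0,0,0,0.8,0],[0.7,-0.95,0,0,0,0.8,0],[0.7,-0.95,0,0,0,0.8,0],[0.7,-0.95,0,0,0,0.8,0],[0.7,-0.95,0,0,0,0.8,0]]])

```text
time: 1.3
tcp_pos: [0.5436, 0.0387, 0.2246]
tcp_rot: [[-0.59, -0.007, -0.808], [0.808, -0.008, -0.59], [-0.003, -1.0, 0.01]]
contact_force: [0.4, -0.5, -0.1]
opening: 0.0853
```

Call:
play_rows(increments=[[[0.3,-0.8,0,0,0,0.4,0],[0.3,-0.8,0,0,0,0.4,0],[0.3,-0.8,0,0,0,0.4,0],[0.15,-0.8,0,0,0,0.2,0],[0,0,0,0,0,0,0],[0,0,0,0,0,0,0]]])

```text
time: 1.9
tcp_pos: [0.5867, -0.1052, 0.2198]
tcp_rot: [[-0.692, -0.012, -0.722], [0.722, -0.015, -0.691], [-0.003, -1.0, 0.019]]
contact_force: [-0.3, 1.1, 0.2]
opening: 0.0854
```

```bash
python3 - <<'E'
from h import *
s=telemetry.state(); cm=cam("wrist",s); I=optics.capture("wrist"); cv2.imwrite("pics/w1.png",I)
np.savez("pics/w1.npz",K=cm[0],e=cm[1],A=cm[2])
print(s["tcp_pos"],s["tcp_rot"],s["joint_pos"],s["contact_force"]); print(cm[1])
for p in([.542,-.138,.083],[.591,-.0898,.13],[.538,-.042,.079]): print(proj(cm,p))
E
```

```text
[ 0.5867 -0.1052  0.2198] [[-0.6916 -0.0121 -0.7221]
 [ 0.7222 -0.0153 -0.6915]
 [-0.0027 -0.9998  0.0193]] [-0.0885  0.4285  0.333   1.3965 -0.1217  1.3478  2.5789] [-0.329   1.0546  0.162 ]
[ 0.5308 -0.1596  0.3631]
[334.6174 162.0645]
[336.8497 268.2827]
[420.6868 239.9074]
```

View pics/w1.png

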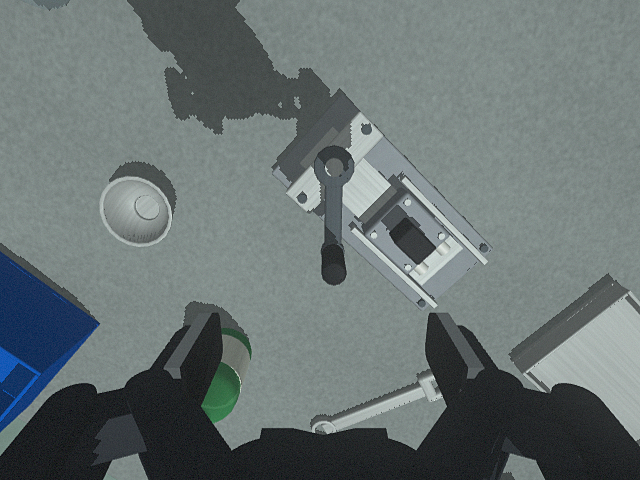

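The wrist view shows the hub at (334,164), within 2 px of the prediction, and the handle top at about (333,274). The cassette grip is at (413,240) and the spray bottle is well beyond the handle.

```bash
python3 - <<'E'
from h import *
z=np.load("pics/w1.npz"); w=(z["K"],z["e"],z["A"]); t=cam("top")
I=cv2.imread("pics/w1.png"); g=I.max(2)
def blob(x0,x1,y0,y1,th):
    m=np.zeros(g.shape,np.uint8); m[y0:y1,x0:x1]=(g[y0:y1,x0:x1]<th)
    c=max(cv2.findContours(m,0,1)[0],key=cv2.contourArea); return c
c=blob(315,352,235,292,38); print("handle",cv2.boundingRect(c))
x,y,W,H=cv2.boundingRect(c)
top=(x+W/2,y+H-W/2); print(top)
c2=blob(300,370,140,186,85); print("hub",cv2.boundingRect(c2),cv2.minEnclosingCircle(c2))
for zz in(.082,.086,.091):
    h=ray(w,(334,164),zz); k=ray(w,top,zz+.046); d=k-h; print(zz,h,k,np.hypot(*d[:2]),np.degrees(np.arctan2(d[1],d[0])))
print("tri hub",tri(w,(334,164),t,(368.2,267.9)),"handle",tri(w,top,t,(347.3,239.4)))
print("grip",ray(w,(405,232),.079),"spray",ray(w,(222,392),.13))
E
```

```text
handle (322, 270, 1, 2)
(322.5, 271.5)
hub (314, 145, 40, 34) ((333.04412841796875, 165.35816955566406), 20.42630958557129)
0.082 [ 0.5434 -0.1372  0.082 ] [ 0.6003 -0.0948  0.128 ] 0.07095410122608554 36.73231713983967
0.086 [ 0.5432 -0.1376  0.086 ] [ 0.5991 -0.0959  0.132 ] 0.06968123825276702 36.708611960398265
0.091 [ 0.543 -0.138  0.091] [ 0.5976 -0.0973  0.137 ] 0.06809017701496324 36.67773416332022
tri hub [ 0.5429 -0.1378  0.0844] handle [ 0.5991 -0.0909  0.1164]
grip [ 0.5424 -0.0564  0.079 ] spray [ 0.7282 -0.082   0.13  ]
```

Call:
play_rows(increments=[[[0.1,0.2,-0.7,0.08,-0.06,0,0],[0.1,0.18,-0.7,0.08,-0.06,0,0],[0,0,-0.7,0,0,0,0],[0,0,-0.7,0,0,0,0],[0,0,-0.2,0,0,0,0],[0,0,0,0,0,0,0]]])

```text
time: 2.55
tcp_pos: [0.5946, -0.0803, 0.0975]
tcp_rot: [[-0.7, 0.003, -0.714], [0.714, 0.005, -0.7], [0.001, -1.0, -0.005]]
contact_force: [-0.4, -0.1, 0.7]
opening: 0.0856
```

```bash
python3 - <<'E'
from h import *
s=telemetry.state(); cm=cam("wrist",s); I=optics.capture("wrist"); cv2.imwrite("pics/w2.png",I)
print(s["tcp_pos"],s["tcp_rot"],s["contact_force"])
print(proj(cm,[.595,-.09,.129]),proj(cm,[.5433,-.1375,.083]))
E
```

```text
[ 0.5946 -0.0803  0.0975] [[-0.6998  0.003  -0.7144]
 [ 0.7144  0.0046 -0.6998]
 [ 0.0012 -1.     -0.0054]] [-0.4009 -0.0715  0.7141]
[306.2318 342.3209] [313.8731 133.2199]
```

View pics/w2.png

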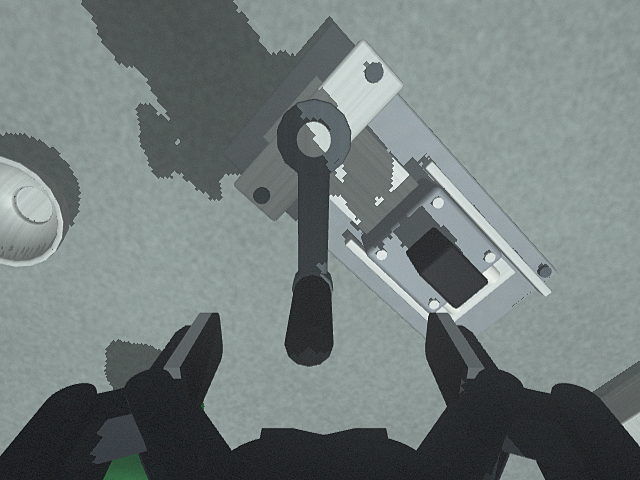

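The handle top is at (310,340) against a predicted (306,342), between the open fingers but about 5 to 7 mm to one side. I'll shift by 9 mm and close gently.

Call:
play_rows(increments=[[[0,-0.22,0,0,0,0,0],[0,0,0,0,0,0,0.5],[0,0,0,0,0,0,1],[0,0,0,0,0,0,1],[0,0,0,0,0,0,1],[0,0,0,0,0,0,1]]], grip_force=30)

```text
time: 3.2
tcp_pos: [0.5977, -0.0886, 0.1046]
tcp_rot: [[-0.7, 0.011, -0.714], [0.714, 0.007, -0.7], [-0.003, -1.0, -0.013]]
contact_force: [-3.4, 1.1, 3.0]
opening: 0.0167
```

Call:
play_rows(increments=[[[0,0,-0.1,0,0,0,1],[0,0,-0.1,0,0,0,1]]], grip_force=30)

```text
time: 3.4
tcp_pos: [0.5985, -0.0881, 0.1032]
tcp_rot: [[-0.701, 0.015, -0.713], [0.713, 0.008, -0.701], [-0.004, -1.0, -0.016]]
contact_force: [-8.5, 1.9, 21.4]
opening: 0.0172
```

Call:
play_rows(increments=[[[0,0,0.05,-0.05,0.1,0,1],[0,0,0.03,0,0,0,1],[0.08,-0.085,0,0,0,-0.5,1],[0.08,-0.085,0,0,0,-0.5,1]]], grip_force=30)

```text
time: 3.8
tcp_pos: [0.6013, -0.0928, 0.1046]
tcp_rot: [[-0.627, -0.003, -0.779], [0.779, 0.006, -0.627], [0.007, -1.0, -0.001]]
contact_force: [-4.8, -0.3, 5.1]
opening: 0.0169
```

```bash
cat > st.py <<'E'
from h import *
C=np.array([.544,-.1365]); s=telemetry.state(); p=s["tcp_pos"]; d=p[:2]-C; r=np.hypot(*d); ph=np.arctan2(d[1],d[0]); R=s["tcp_rot"]
f=s["contact_force"]; t=np.array([np.sin(ph),-np.cos(ph)])
print("t",s["time"],"p",p,"r %.4f phi %.1f yaw-90-phi %.1f"%(r,np.degrees(ph),np.degrees(np.arctan2(R[1,0],R[0,0])-np.pi/2-ph)),"F",f,"Ft %.1f Fr %.1f"%(f[:2]@t,f[:2]@d/r),"Tz",s["torque"],"yaxis",R[:,1],"j",s["joint_pos"][6],"open",s["opening"])
E
python3 st.py
```

```text
t 3.8 p [ 0.6013 -0.0928  0.1046] r 0.0720 phi 37.3 yaw-90-phi 1.5 F [-4.8181 -0.3092  5.099 ] Ft -2.7 Fr -4.0 Tz [-0.0559  0.7777  0.2859] yaxis [-0.0035  0.0059 -1.    ] j 2.5210427596877873 open 0.016900039824642044
```

Call:
play_rows(increments=[[[0.052,-0.1,0.005,0,0,-0.55,1],[0.052,-0.1,0.005,0,0,-0.55,1],[0.048,-0.1,0.005,0,0,-0.55,1],[0.043,-0.1,0.005,0,0,-0.55,1],[0.04,-0.105,0.005,0,0,-0.55,1],[0.036,-0.105,0.005,0,0,-0.55,1],[0.03,-0.105,0.005,0,0,-0.55,1],[0.025,-0.11,0.005,0,0,-0.55,1]]], grip_force=30)

```text
time: 4.6
tcp_pos: [0.6138, -0.121, 0.1064]
tcp_rot: [[-0.236, -0.005, -0.972], [0.972, 0.011, -0.236], [0.012, -1.0, 0.002]]
contact_force: [-2.7, -0.4, 0.4]
opening: 0.0166
```

```bash
python3 st.py
```

```text
t 4.6 p [ 0.6138 -0.121   0.1064] r 0.0715 phi 12.5 yaw-90-phi 1.1 F [-2.6775 -0.3829  0.3767] Ft -0.2 Fr -2.7 Tz [-0.0761  0.2464  0.423 ] yaxis [-0.0049  0.0111 -0.9999] j 2.175780444749742 open 0.0166327274417332
```

Call:
play_rows(increments=[[[0.016,-0.108,0.005,-0.03,0,-0.55,1],[0.011,-0.109,0.005,-0.03,0,-0.55,1],[0.006,-0.11,0.005,-0.03,0,-0.55,1],[0.0,-0.11,0.005,-0.03,0,-0.55,1],[-0.006,-0.11,0.005,0,0,-0.55,1],[-0.012,-0.11,0.005,0,0,-0.55,1],[-0.017,-0.11,0.005,0,0,-0.55,1],[-0.023,-0.108,0.005,0,0,-0.55,1],[-0.029,-0.107,0.005,0,0,-0.55,1],[-0.034,-0.106,0.005,0,0,-0.55,1],[-0.04,-0.104,0.005,0,0,-0.55,1],[-0.045,-0.102,0.005,0,0,-0.55,1]]], grip_force=30)

```text
time: 5.8
tcp_pos: [0.6132, -0.1564, 0.1084]
tcp_rot: [[0.4, 0.006, -0.917], [0.916, 0.015, 0.4], [0.016, -1.0, 0.001]]
contact_force: [-0.1, 0.0, -0.9]
opening: 0.0169
```

```bash
python3 st.py
```

```text
t 5.8 p [ 0.6132 -0.1564  0.1084] r 0.0720 phi -16.0 yaw-90-phi -7.5 F [-0.1387  0.0285 -0.9198] Ft 0.0 Fr -0.1 Tz [-0.3767  0.0328  0.4952] yaxis [ 0.006   0.0153 -0.9999] j 1.657911196767229 open 0.016900894098375446
```

Call:
play_rows(increments=[[[-0.036,-0.115,0.004,-0.05,0,-0.35,1],[-0.041,-0.112,0.004,-0.05,0,-0.35,1],[-0.047,-0.11,0.004,-0.03,0.05,-0.4,1],[-0.052,-0.107,0.004,0,0,-0.4,1],[-0.058,-0.104,0.004,0,0,-0.4,1],[-0.063,-0.1,0.004,0,0,-0.4,1],[-0.068,-0.096,0.004,0,0,-0.4,1]]], grip_force=30)

```text
time: 6.5
tcp_pos: [0.6041, -0.1762, 0.1095]
tcp_rot: [[0.634, 0.012, -0.773], [0.773, 0.012, 0.634], [0.017, -1.0, -0.001]]
contact_force: [2.8, 3.7, -0.5]
opening: 0.0172
```

```bash
sed -i 's/"Tz"/"M %.2f Feq %.1f"%(-f[:2]@t*r+s["torque"][2],(-f[:2]@t*r+s["torque"][2])\/.07),"T"/' st.py; python3 st.py
```

```text
t 6.5 p [ 0.6041 -0.1762  0.1095] r 0.0720 phi -33.5 yaw-90-phi -5.9 F [ 2.8498  3.7109 -0.522 ] Ft -4.7 Fr 0.3 M 0.51 Feq 7.2 T [ 0.5536 -0.4265  0.1702] yaxis [ 0.012   0.0123 -0.9999] j 1.4480986997931293 open 0.017242434039358698
```

Call:
play_rows(increments=[[[-0.055,-0.075,0.003,-0.05,0.05,-0.2,1],[-0.055,-0.075,0.003,0,0.03,-0.25,1],[-0.06,-0.072,0.003,0,0,-0.25,1],[-0.06,-0.072,0.003,0,0,-0.25,1],[-0.062,-0.07,0.003,0,0,-0.25,1]]], grip_force=30)

```text
time: 7.0
tcp_pos: [0.5983, -0.1838, 0.11]
tcp_rot: [[0.726, 0.016, -0.687], [0.687, 0.015, 0.726], [0.022, -1.0, -0.0]]
contact_force: [2.5, 4.1, -1.7]
opening: 0.0167
```

```bash
python3 st.py
```

```text
t 7.0 p [ 0.5983 -0.1838  0.11  ] r 0.0720 phi -41.0 yaw-90-phi -5.5 F [ 2.5118  4.0979 -1.6647] Ft -4.7 Fr -0.8 M 0.43 Feq 6.1 T [ 0.5484 -0.4772  0.0846] yaxis [ 0.016   0.0146 -0.9998] j 1.3543169748825068 open 0.016724256231118555
```

Call:
play_rows(increments=[[[-0.064,-0.069,0.003,-0.05,0.06,-0.2,1],[-0.066,-0.067,0.003,0,0.03,-0.25,1],[-0.068,-0.065,0.003,0,0,-0.25,1],[-0.069,-0.064,0.003,0,0,-0.25,1],[-0.07,-0.063,0.003,0,0,-0.25,1]]], grip_force=30)

```text
time: 7.5
tcp_pos: [0.5919, -0.1903, 0.1105]
tcp_rot: [[0.806, 0.021, -0.592], [0.592, 0.015, 0.806], [0.025, -1.0, -0.001]]
contact_force: [4.3, 4.0, -1.4]
opening: 0.0165
```

```bash
python3 st.py
```

```text
t 7.5 p [ 0.5919 -0.1903  0.1105] r 0.0720 phi -48.4 yaw-90-phi -5.4 F [ 4.3038  4.0078 -1.3768] Ft -5.9 Fr -0.1 M 0.56 Feq 8.0 T [ 0.5334 -0.4558  0.1384] yaxis [ 0.0209  0.0145 -0.9997] j 1.2594072533768974 open 0.016549472478163893
```

Call:
play_rows(increments=[[[-0.072,-0.06,0.003,-0.05,0.1,-0.2,1],[-0.073,-0.058,0.003,-0.03,0.1,-0.25,1],[-0.075,-0.057,0.003,0,0.05,-0.25,1],[-0.076,-0.055,0.003,0,0,-0.25,1]]], grip_force=30)

```text
time: 7.9
tcp_pos: [0.5866, -0.1946, 0.1107]
tcp_rot: [[0.861, 0.008, -0.509], [0.509, 0.01, 0.861], [0.012, -1.0, 0.004]]
contact_force: [3.2, 3.8, -1.8]
opening: 0.0168
```

```bash
python3 st.py
```

```text
t 7.9 p [ 0.5866 -0.1946  0.1107] r 0.0720 phi -53.8 yaw-90-phi -5.6 F [ 3.2127  3.7867 -1.7689] Ft -4.8 Fr -1.2 M 0.45 Feq 6.5 T [ 0.4729 -0.754   0.1061] yaxis [ 0.0085  0.01   -0.9999] j 1.1734307491221472 open 0.016789506277721095
```

Call:
play_rows(increments=[[[-0.077,-0.054,0.003,-0.05,0.05,-0.25,1],[-0.078,-0.053,0.003,-0.03,0.05,-0.25,1],[-0.079,-0.051,0.003,0,0,-0.25,1],[-0.08,-0.05,0.003,0,0,-0.25,1],[-0.081,-0.048,0.003,0,0,-0.25,1]]], grip_force=30)

```text
time: 8.4
tcp_pos: [0.5784, -0.1998, 0.1112]
tcp_rot: [[0.92, 0.014, -0.392], [0.392, 0.006, 0.92], [0.015, -1.0, -0.0]]
contact_force: [3.9, 2.6, -2.2]
opening: 0.0167
```

```bash
python3 st.py
```

```text
t 8.4 p [ 0.5784 -0.1998  0.1112] r 0.0721 phi -61.5 yaw-90-phi -5.4 F [ 3.9343  2.5687 -2.21  ] Ft -4.7 Fr -0.4 M 0.40 Feq 5.8 T [ 0.5369 -0.7532  0.0673] yaxis [ 0.0135  0.0056 -0.9999] j 1.0696536519696203 open 0.01666325879808888
```

Call:
play_rows(increments=[[[-0.084,-0.043,0.001,0,0.08,-0.25,1],[-0.085,-0.041,0.001,0,0.05,-0.25,1],[-0.086,-0.038,0.001,0,0,-0.25,1],[-0.087,-0.036,0.001,0,0,-0.25,1],[-0.088,-0.034,0.001,0,0,-0.25,1]]], grip_force=30)

```text
time: 8.9
tcp_pos: [0.5695, -0.2039, 0.1117]
tcp_rot: [[0.963, 0.018, -0.268], [0.267, 0.006, 0.964], [0.019, -1.0, 0.001]]
contact_force: [4.8, 4.0, -3.0]
opening: 0.0172
```

```bash
python3 st.py
```

```text
t 8.9 p [ 0.5695 -0.2039  0.1117] r 0.0721 phi -69.2 yaw-90-phi -5.2 F [ 4.796   4.0333 -3.0488] Ft -5.9 Fr -2.1 M 0.45 Feq 6.4 T [ 0.4372 -0.8191  0.0209] yaxis [ 0.018   0.0063 -0.9998] j 0.9674705986750914 open 0.017157759753419554
```

Call:
play_rows(increments=[[[-0.089,-0.025,0.002,0,0.1,-0.25,1],[-0.09,-0.023,0.002,0,0.08,-0.25,1],[-0.09,-0.021,0.002,0,0,-0.25,1],[-0.091,-0.018,0.002,0,0,-0.25,1],[-0.091,-0.015,0.002,0,0,-0.25,1]]], grip_force=30)

```text
time: 9.4
tcp_pos: [0.5636, -0.2054, 0.1124]
tcp_rot: [[0.99, 0.024, -0.14], [0.14, 0.003, 0.99], [0.024, -1.0, -0.001]]
contact_force: [8.3, 1.9, -6.1]
opening: 0.017
```

```bash
python3 st.py
```

```text
t 9.4 p [ 0.5636 -0.2054  0.1124] r 0.0716 phi -74.1 yaw-90-phi -7.8 F [ 8.2861  1.8665 -6.0538] Ft -8.5 Fr 0.5 M 1.03 Feq 14.7 T [ 0.2463 -1.5926  0.419 ] yaxis [ 0.0244  0.0025 -0.9997] j 0.8591772800608289 open 0.016979968020589847
```

The resistance rose to about 14.7 N equivalent and the motion stalled, after about 2.03 rad in total. That is the end of the thread. I'll relax, open and rise.

Call:
play_rows(increments=[[[0.02,0,0,0,0,0.1,1],[0,0,0,0,0,0,0.6],[0,0,0,0,0,0,0.2],[0,0,0,0,0,0,0],[0,0,0,0,0,0,0],[0,0,0.6,0,0.2,0,0],[0,0,0.9,0,0,0,0],[0,0.8,0.9,0,0,0.2,0],[0,0.9,0.5,0,0,0.2,0],[0,0.9,0,0,0,0.2,0]]])

```text
time: 10.4
tcp_pos: [0.5557, -0.1166, 0.2332]
tcp_rot: [[0.984, -0.002, -0.18], [0.18, -0.012, 0.984], [-0.004, -1.0, -0.011]]
contact_force: [-0.6, -0.0, -0.4]
opening: 0.0852
```

```bash
python3 st.py; python3 - <<'E'
from h import *
s=telemetry.state(); cm=cam("wrist",s); I=optics.capture("wrist"); cv2.imwrite("pics/w3.png",I)
np.savez("pics/w3.npz",K=cm[0],e=cm[1],A=cm[2]); print(cm[1])
print(proj(cm,[.544,-.1365,.091]),proj(cm,[.563,-.205,.137]),proj(cm,[.54,-.0425,.079]))
E
```

```text
t 10.4 p [ 0.5557 -0.1166  0.2332] r 0.0231 phi 59.4 yaw-90-phi -139.1 F [-0.639  -0.0437 -0.3953] Ft -0.5 Fr -0.4 M 0.01 Feq 0.1 T [-0.0344 -0.0493 -0.0065] yaxis [-0.0021 -0.012  -0.9999] j 0.6519542311674688 open 0.08520490339514415
[ 0.5429 -0.034   0.3739]
[304.3069 245.8216] [310.8399 350.6384] [319.5202 129.0044]
```

View pics/w3.png

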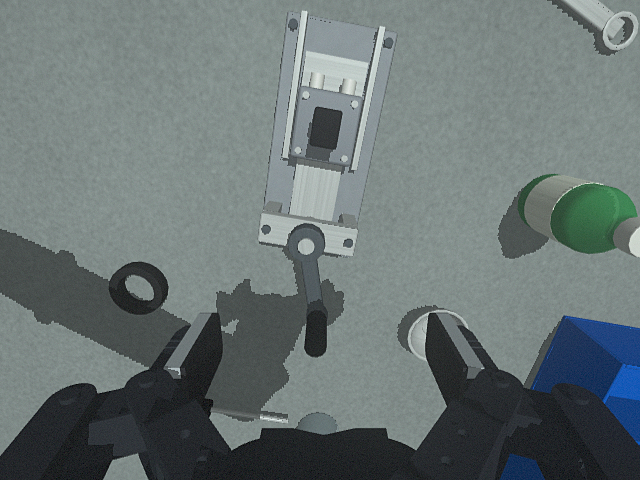

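The lever is now pointing back past the bridge at the end of its thread, hub at (306,241). The cassette grip top is at (326,126), and the bed, tray and bystanders are undisturbed.

```bash
python3 - <<'E'
from h import *
z=np.load("pics/w3.npz"); w=(z["K"],z["e"],z["A"]); t=cam("top")
I=cv2.imread("pics/w3.png"); g=I.max(2)
m=np.zeros(g.shape,np.uint8); m[95:162,300:350]=g[95:162,300:350]<60
c=max(cv2.findContours(m,0,1)[0],key=cv2.contourArea); print("block",cv2.boundingRect(c),cv2.minAreaRect(c))
h=ray(w,(306,242),.091); k=ray(w,(327,122),.079)
print("hub",h,"grip top?",k)
# rail lines inner faces: left rail outer line, right; bed corners z=.012
for n,a,b,zz in(("bedL",(289,12),(259,240),.012),("railL",(304,14),(290,158),.022),("railR",(390,28),(358,168),.022)):
    A=ray(w,a,zz);B=ray(w,b,zz);d=A-B; print(n,A,B,"yaw",np.degrees(np.arctan2(-d[0],d[1])))
scr=[(306,96),(355,105),(297,149),(345,158)]
P=np.array([ray(w,p,.047) for p in scr]); print("block screws",P,P.mean(0))
E
```

```text
block (310, 107, 32, 42) ((325.189208984375, 127.86486053466797), (27.619029998779297, 39.45575714111328), 9.462321281433105)
hub [ 0.5448 -0.1329  0.091 ] grip top? [ 0.5448 -0.0363  0.079 ]
bedL [0.4959 0.0468 0.012 ] [ 0.4956 -0.1674  0.012 ] yaw -0.08801362289430562
railL [0.51   0.0454 0.022 ] [ 0.5162 -0.0754  0.022 ] yaw 2.920143352736985
railR [0.5845 0.0483 0.022 ] [ 0.5825 -0.0729  0.022 ] yaw -0.9520193557004568
block screws [[ 0.5237 -0.0193  0.047 ]
 [ 0.566  -0.0188  0.047 ]
 [ 0.523  -0.0636  0.047 ]
 [ 0.5664 -0.0636  0.047 ]] [ 0.5448 -0.0413  0.047 ]
```

Call:
play_rows(increments=[[[-0.13,0.9,0,0.06,0,-0.9,0],[-0.14,0.9,-0.2,0.06,0,-0.9,0],[0,0.08,-0.7,0,0,0,0],[0,0,-0.9,0,0,0,0],[0,0,-0.9,0,0,0,0],[0,0,-0.6,0,0,0,0],[0,0,0,0,0,0,0]]])

```text
time: 11.15
tcp_pos: [0.5455, -0.0274, 0.0978]
tcp_rot: [[1.0, 0.002, -0.008], [0.008, 0.01, 1.0], [0.002, -1.0, 0.01]]
contact_force: [-0.6, -0.1, -0.6]
opening: 0.0853
```

```bash
cat > look.py <<'E'
from h import *
import sys
s=telemetry.state(); cm=cam("wrist",s); cv2.imwrite(f"pics/{sys.argv[1]}.png",optics.capture("wrist")); np.savez(f"pics/{sys.argv[1]}.npz",K=cm[0],e=cm[1],A=cm[2])
print(s["time"],s["tcp_pos"],s["tcp_rot"],s["contact_force"],s["torque"],s["opening"],s["joint_pos"])
E
python3 look.py w4
```

```text
11.15 [ 0.5455 -0.0274  0.0978] [[ 1.      0.0018 -0.008 ]
 [ 0.008   0.0102  0.9999]
 [ 0.0019 -0.9999  0.0102]] [-0.5753 -0.1173 -0.6472] [0.0001 0.0305 0.0293] 0.0852812643975111 [-0.5938  0.534   0.8674  1.7362 -0.4657  1.0881  0.4363]
```

View pics/w4.png

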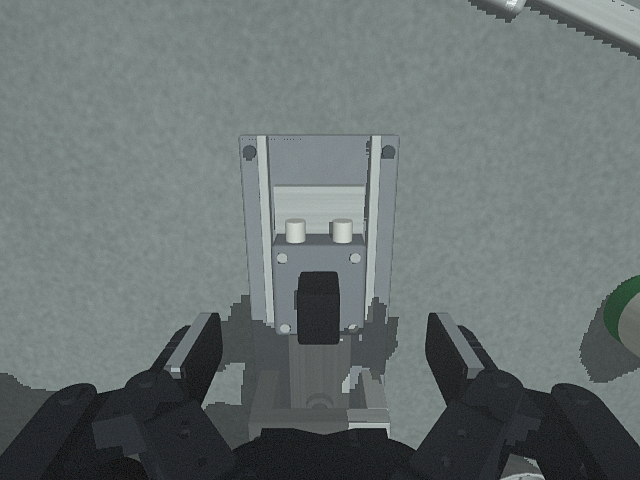

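```bash
python3 - <<'E'
from h import *
z=np.load("pics/w4.npz"); w=(z["K"],z["e"],z["A"])
P=np.array([ray(w,p,.047) for p in[(283,259),(354,258),(285,328),(352,328)]]); print(P,P.mean(0))
print(ray(w,(319,137),.012),[ray(w,p,.022) for p in((267,138),(376,138))])
E
```

```text
[[ 0.5237 -0.0192  0.047 ]
 [ 0.5646 -0.0183  0.047 ]
 [ 0.5237 -0.0645  0.047 ]
 [ 0.565  -0.0642  0.047 ]] [ 0.5443 -0.0415  0.047 ]
[0.5439 0.0475 0.012 ] [array([0.5135, 0.047 , 0.022 ]), array([0.5773, 0.0475, 0.022 ])]
```

Call:
play_rows(increments=[[[-0.02,-0.18,-0.55,-0.05,0.02,-0.08,0.3],[0,-0.17,-0.5,-0.05,0,0,0.5],[0,0,-0.1,0,0,0,0.6],[0,0,0,0,0,0,0.6],[0,0,0,0,0,0,0.6]]], grip_force=60)

```text
time: 11.7
tcp_pos: [0.551, -0.0449, 0.0605]
tcp_rot: [[1.0, 0.014, 0.002], [-0.002, -0.001, 1.0], [0.014, -1.0, -0.001]]
contact_force: [-2.2, -0.6, -1.2]
opening: 0.0341
```

Call:
play_rows(increments=[[[-0.16,0.08,-0.1,0,0.14,0,0.6],[0,0,-0.1,0,0,0,0.6],[0,0,0,0,0,0,0.6]]])

```text
time: 12.0
tcp_pos: [0.5472, -0.041, 0.0551]
tcp_rot: [[1.0, 0.006, 0.001], [-0.001, -0.0, 1.0], [0.006, -1.0, -0.0]]
contact_force: [-0.4, 0.1, -0.1]
opening: 0.0344
```

Call:
play_rows(increments=[[[-0.07,0,-0.06,0,0.06,0,0.65],[0,0,0,0,0,0,1],[0,0,0,0,0,0,1],[0,0,0,0,0,0,1]]], grip_force=60)

```text
time: 12.4
tcp_pos: [0.5447, -0.0407, 0.0529]
tcp_rot: [[1.0, 0.001, 0.0], [-0.0, -0.0, 1.0], [0.001, -1.0, -0.0]]
contact_force: [0.2, -0.3, 1.5]
opening: 0.021
```

```bash
python3 look.py w5
```

```text
12.4 [ 0.5447 -0.0407  0.0529] [[ 1.      0.0007  0.0003]
 [-0.0003 -0.0004  1.    ]
 [ 0.0007 -1.     -0.0004]] [ 0.1637 -0.3377  1.4903] [0.0257 0.04   0.0393] 0.02095293955297986 [-0.5503  0.593   0.8343  1.7786 -0.5135  1.0015  0.4851]
```

Call:
play_rows(increments=[[[0,0.2,0,0,0,0,1],[0,0.2,0,0,0,0,1],[0,0.2,0,0,0,0,1]]], grip_force=70)

```text
time: 12.75
tcp_pos: [0.5446, -0.0186, 0.053]
tcp_rot: [[1.0, 0.001, 0.005], [-0.005, -0.004, 1.0], [0.001, -1.0, -0.004]]
contact_force: [0.1, -2.4, -0.3]
opening: 0.0207
```

Call:
play_rows(increments=[[[0,0.2,0,0,0,0.04,1],[0,0.2,0,0,0,0,1],[0,0.2,0,0,0,0,1],[0,0.2,0,0,0,0,1],[0,0.2,0,0,0,0,1],[0,0,0,0,0,0,1]]])

```text
time: 13.35
tcp_pos: [0.5447, 0.028, 0.0529]
tcp_rot: [[1.0, 0.001, -0.004], [0.004, -0.003, 1.0], [0.001, -1.0, -0.003]]
contact_force: [0.8, -0.4, -1.6]
opening: 0.0209
```

```bash
python3 look.py w6; python3 - <<'E'
from h import *
a=optics.capture("scene"); cv2.imwrite("pics/s6.png",cv2.resize(a[180:330,250:450],None,fx=4,fy=4,interpolation=2)[:600,:800])
E
```

```text
13.35 [0.5447 0.028  0.0529] [[ 1.      0.0015 -0.004 ]
 [ 0.004  -0.0031  1.    ]
 [ 0.0015 -1.     -0.0031]] [ 0.7861 -0.3616 -1.5942] [ 0.1572 -0.1392  0.0227] 0.020906708135765385 [-0.6796  0.5914  0.8354  1.7814 -0.5104  0.9987  0.3604]
```

View pics/w6.png

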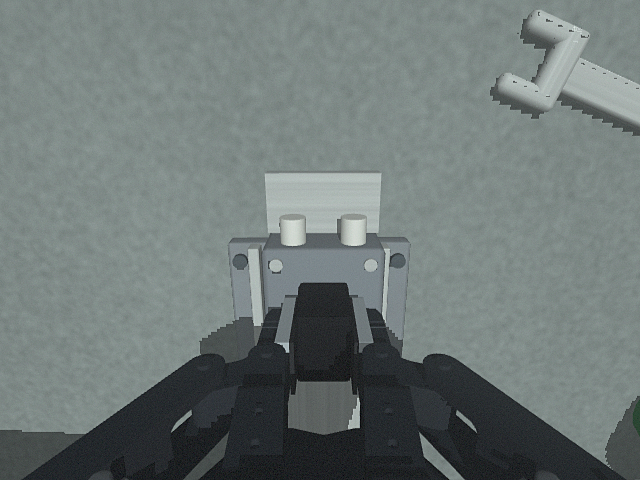

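The cassette slid 69 mm with the grip and its sole is past the bed's end. It is clear of the bridge, lip at y≈-0.089 against the foot at about -0.126. Now I lift straight up and measure the tray rim in the meantime.

Call:
play_rows(increments=[[[0,0,0.15,0,0,-0.04,1],[0,0,0.3,0,0,0,1],[0,0,0.4,0,0,0,1],[0,0,0.6,0,0,0,1],[0,0,0.6,0,0,0,1],[0,0,0.6,0,0,0,1],[0,0,0.5,0,0,0,1],[0,0,0,0,0,0,1]]], grip_force=70)

```text
time: 14.25
tcp_pos: [0.5392, 0.0249, 0.1847]
tcp_rot: [[1.0, -0.007, 0.008], [-0.008, -0.002, 1.0], [-0.007, -1.0, -0.002]]
contact_force: [0.7, -0.5, -3.2]
opening: 0.0205
```

```bash
python3 look.py w7; python3 - <<'E'
from h import *
t=cam("top");s=cam("scene")
T=[(127,253),(228,255),(227,320),(122,318)];S=[(478,418),(392,334),(441,304),(523,377)]
P=np.array([ray(t,p,.025) for p in T]);Q=np.array([ray(s,p,.025) for p in S]);print(P,P.mean(0));print(Q,Q.mean(0))
E
```

```text
14.25 [0.5392 0.0249 0.1847] [[ 0.9999 -0.0072  0.0082]
 [-0.0082 -0.0019  1.    ]
 [-0.0072 -1.     -0.002 ]] [ 0.6611 -0.5011 -3.1548] [-0.0011 -0.1219 -0.0062] 0.02051959898033748 [-0.757   0.4417  0.9421  1.6334 -0.368   1.2648  0.2464]
[[0.5546 0.3992 0.025 ]
 [0.5635 0.1727 0.025 ]
 [0.4193 0.1608 0.025 ]
 [0.41   0.3904 0.025 ]] [0.4869 0.2808 0.025 ]
[[0.5521 0.3987 0.025 ]
 [0.5682 0.1851 0.025 ]
 [0.4326 0.1867 0.025 ]
 [0.4227 0.3931 0.025 ]] [0.4939 0.2909 0.025 ]
```

Call:
play_rows(increments=[[[-0.1,0.4,0,0,0,0.06,1],[-0.12,0.7,0,0,-0.02,0.06,1],[-0.12,0.7,0,0,-0.02,0.06,1],[-0.12,0.7,0,0,-0.02,0.06,1],[-0.12,0.7,0,0,0,0.06,1],[-0.12,0.7,0,0,0,0.06,1],[-0.12,0.7,0,0,0,0.06,1],[-0.12,0.7,0,0,0,0.06,1],[-0.12,0.6,0,0,0,0.06,1],[-0.1,0.4,0,0,0,0.02,1],[0,0,0,0,0,0,1]]], grip_force=70)

```text
time: 15.4
tcp_pos: [0.4757, 0.2795, 0.1675]
tcp_rot: [[0.999, -0.031, -0.038], [0.037, -0.014, 0.999], [-0.032, -0.999, -0.013]]
contact_force: [-1.0, 1.0, -3.6]
opening: 0.021
```

```bash
python3 look.py w8
```

```text
15.4 [0.4757 0.2795 0.1675] [[ 0.9988 -0.0313 -0.0379]
 [ 0.0374 -0.0144  0.9992]
 [-0.0318 -0.9994 -0.0132]] [-0.9884  0.9553 -3.5534] [ 0.0416 -0.036   0.006 ] 0.02104857100869402 [-1.1691  0.4902  0.8755  1.5969 -0.3847  1.274  -0.187 ]
```

View pics/w8.png

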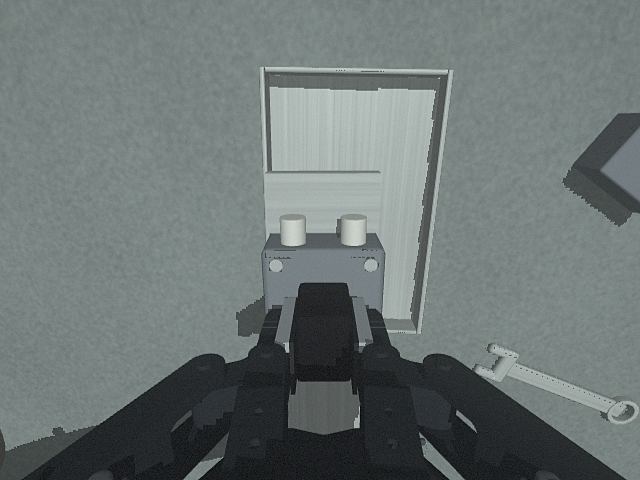

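The view shows the far tray corners at (262,68) and (452,71), the near right corner at (421,333), and the cassette still upright in the fingers. I'll compute the tray pose from these.

```bash
python3 - <<'E'
from h import *
z=np.load("pics/w8.npz"); w=(z["K"],z["e"],z["A"])
a,b,c=[ray(w,p,.025) for p in((262,68),(452,71),(421,333))]
print(a,b,c,"w",np.linalg.norm(a-b),"l",np.linalg.norm(b-c),"centre",(a+c)/2,"yaw",np.degrees(np.arctan2((a-b)[1],(a-b)[0]))-180,np.degrees(np.arctan2(-(b-c)[0],(b-c)[1])))
E
```

```text
[0.4242 0.3954 0.025 ] [0.5597 0.3981 0.025 ] [0.5654 0.1818 0.025 ] w 0.13558490395287842 l 0.21628924386543838 centre [0.4948 0.2886 0.025 ] yaw -358.8846469460681 1.4904796462666816
```

Call:
play_rows(increments=[[[0.15,0.35,-0.2,0.07,-0.15,-0.07,1],[0.15,0.35,-0.2,0.07,-0.15,-0.07,1],[0.1,0.2,-0.2,0,-0.05,0,1],[0,0,0,0,0,0,1],[0,0,0,0,0,0,1]]], grip_force=70)

```text
time: 15.95
tcp_pos: [0.4956, 0.3096, 0.1404]
tcp_rot: [[1.0, 0.007, -0.011], [0.011, -0.005, 1.0], [0.007, -1.0, -0.005]]
contact_force: [1.0, -1.3, -3.2]
opening: 0.0207
```

```bash
python3 look.py w9
```

```text
15.95 [0.4956 0.3096 0.1404] [[ 0.9999  0.0069 -0.0107]
 [ 0.0107 -0.0053  0.9999]
 [ 0.0069 -1.     -0.0054]] [ 0.9628 -1.2881 -3.2288] [-0.0344  0.0136 -0.0389] 0.020651327376929988 [-1.1692  0.556   0.8568  1.5779 -0.433   1.2059 -0.2215]
```

Call:
play_rows(increments=[[[-0.02,0.12,-0.3,0.05,0.07,0.08,1],[0,0.08,-0.5,0,0,0,1],[0,0,-0.5,0,0,0,1],[0,0,-0.4,0,0,0,1],[0,0,-0.15,0,0,0,1],[0,0,0,0,0,0,1]]])

```text
time: 16.6
tcp_pos: [0.4952, 0.3173, 0.0629]
tcp_rot: [[1.0, -0.0, -0.018], [0.018, 0.003, 1.0], [-0.0, -1.0, 0.003]]
contact_force: [0.4, 0.1, -4.0]
opening: 0.0206
```

```bash
python3 look.py w10
```

```text
16.6 [0.4952 0.3173 0.0629] [[ 0.9998 -0.0003 -0.0178]
 [ 0.0178  0.0027  0.9998]
 [-0.0002 -1.      0.0027]] [ 0.4231  0.0752 -3.9575] [ 0.0773 -0.0292  0.0146] 0.020557258860677143 [-1.1315  0.6438  0.7949  1.6485 -0.5137  1.0686 -0.165 ]
```

Call:
play_rows(increments=[[[0,0,-0.15,0,0,0,1],[0,0,-0.12,0,0,0,1],[0,0,-0.06,0,0,0,1],[0,0,0,0,0,0,1]]])

```text
time: 17.05
tcp_pos: [0.4974, 0.3182, 0.0517]
tcp_rot: [[1.0, 0.004, -0.018], [0.018, 0.006, 1.0], [0.005, -1.0, 0.006]]
contact_force: [0.0, 0.1, -3.7]
opening: 0.0205
```

Call:
play_rows(increments=[[[-0.04,0,-0.07,-0.06,0.04,0,1],[0,0,-0.06,0,0,0,1],[0,0,-0.05,0,0,0,1]]])

```text
time: 17.35
tcp_pos: [0.4964, 0.3187, 0.0449]
tcp_rot: [[1.0, 0.002, -0.018], [0.018, 0.001, 1.0], [0.002, -1.0, 0.001]]
contact_force: [-0.7, 0.2, 9.2]
opening: 0.0209
```

Contact came at TCP z 0.0449, where 0.045 was expected, so the cassette rests on the tray floor. Release and rise.

Call:
play_rows(increments=[[[0,0,0.03,0,0,0,1],[0,0,0,0,0,0,1],[0,0,0,0,0,0,0.7],[0,0,0,0,0,0,0.5],[0,0,0.05,0,0,0,0.3],[0,0,0.1,0,0,0,0],[0,0,0.1,0,0,0,0]]])

```text
time: 18.05
tcp_pos: [0.4987, 0.3194, 0.0591]
tcp_rot: [[1.0, 0.006, -0.018], [0.018, 0.003, 1.0], [0.006, -1.0, 0.003]]
contact_force: [-0.3, -0.3, 0.4]
opening: 0.0812
```

```bash
python3 look.py w11
```

```text
18.05 [0.4987 0.3194 0.0591] [[ 0.9998  0.0062 -0.0181]
 [ 0.018   0.003   0.9998]
 [ 0.0062 -1.      0.0029]] [-0.3466 -0.3363  0.3702] [-0.0307  0.0003 -0.0101] 0.08117481320401418 [-1.1298  0.6522  0.7923  1.6458 -0.5187  1.0583 -0.1638]
```

Call:
play_rows(increments=[[[0,0,0.4,0,0,0,0],[0,0,0.8,0,0,0,0],[0,0,0.8,0,0,0,0],[0,0,0.8,0,0,0,0],[0,-0.3,0.8,0,0,0,0],[0,-0.9,0.3,0,0,0,0],[0,-0.9,0,0,0,0,0],[0,0,0,0,0,0,0],[0,0,0,0,0,0,0]]])

```text
time: 19.0
tcp_pos: [0.4989, 0.2331, 0.2251]
tcp_rot: [[1.0, 0.012, -0.02], [0.02, 0.007, 1.0], [0.012, -1.0, 0.007]]
contact_force: [0.6, 0.2, -0.2]
opening: 0.085
```

```bash
python3 look.py w12; python3 - <<'E'
from h import *
t=optics.capture("top"); cv2.imwrite("pics/t12.png",t)
a=cv2.imread("pics/w12.png"); cv2.imwrite("pics/final.png",np.vstack([cv2.resize(a,(400,300)),cv2.resize(t[225:330,100:400],(400,140),interpolation=2)]))
cv2.imwrite("pics/final2.png",np.hstack([cv2.resize(a,(400,300)),cv2.resize(t,(400,300))]))
E
```

```text
19.0 [0.4989 0.2331 0.2251] [[ 0.9997  0.0119 -0.0197]
 [ 0.0196  0.0068  0.9998]
 [ 0.0121 -0.9999  0.0066]] [ 0.5769  0.1501 -0.197 ] [0.0476 0.0411 0.0317] 0.08496641950954342 [-1.1327  0.4065  0.9252  1.559  -0.3351  1.3289 -0.1503]
```

View pics/w12.png

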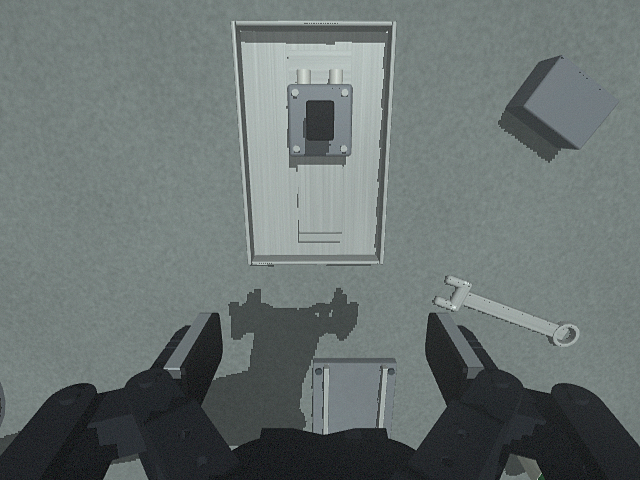

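View pics/t12.png

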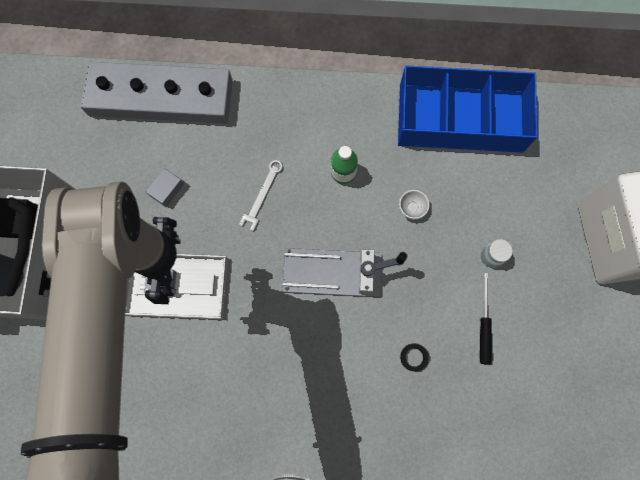

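The cassette lies flat and centred in the tray. The lever is at the open end and the bystanders are where they were. Handing in.

```bash
python3 -c "
from rig import workorder
print(workorder.sign_off())"
```

```text
the job is handed in; nothing more can be done
None
```

The cassette is flat in the service tray, the clamp lever is wound open, and I handed the job in at about 19 s on the robot's clock, of the 72 s allowed.

- **Lever:** I turned it clockwise about 2.03 rad. It took a steady 6 to 8 N at the handle, then rose to about 14.7 N and stalled, which I took as the end of the thread. I backed off and let go there. These forces combine the push on the handle with the gripper's twist.
- **Slide:** The cassette slid out 69 mm along the rails, where 36 mm was needed. I saw no more than about 2.4 N of resistance at the points where I read the force, and I lifted it only after that.
- **Placing:** It touched the tray floor at tool height 0.0449 m, against 0.045 m expected, with about 9 N of contact. I then released it.

**Last checks:** The final wrist and top pictures show the cassette flat and well inside the tray. They also show the lever still open and the bystanders where they were, with the tool clear of everything.

**Less certain:**
- Position estimates from different cameras differed by a few millimetres: about 4 mm for the hub, and up to about 10 mm for the tray from the first rough view.
- Closing on the lever handle and pressing down briefly put about 21 N of vertical force on it. That was not in the turning direction, and I relieved it before turning.
- I did not measure the hub's final height; the end of the thread was judged by force alone.

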